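# Set the hard-water doser by its clicks and open the supply

### The job

Set the hard-water doser on the pipe: gently wind its black knob clockwise, without forcing it, until it meets the shut stop, then open it exactly four clicks anticlockwise, counting by feel because the knob is worn loose on its spindle and its pointer mark no longer tells the truth. Only when the dose is set, open the water by swinging the short steel lever fully in line with the pipe, then let go, leaving the knob as set and the things on the shelf where they stand.

Things in the scene. Friction and masses are not known exactly. Their poses are not given: they have to be found in the camera images.
- doser: Fixed pipework with the doser, never moves. Origin on the shelf under the knob's axis, z up, x along the pipe (21 mm thick, 160 mm up) to the low back wall. At x = -78 mm a down-pipe; at x = 0 the clear bowl (72 mm across) and grey head (86 mm across, top 185 mm up); brass quarter-turn valve from x = 60 to 197 mm, stem at 130 mm. Only knob, stem and lever stand higher than the head.
- knob_centre (a point): On the knob's upright axis, 211 mm above the shelf, half-way up the knob: a round fluted black cylinder with a rubbery rim, 42 mm across, from 194 to 228 mm above the shelf, 9 mm of air beneath it, white pointer mark on top. Grip it at any yaw. Seen from above, clockwise shuts the doser and anticlockwise opens it. It drags 0.01 N m when loose.
- knob_top (a point): Middle of the knob's top face, 228 mm above the shelf. The knob sits on worn splines: each time the sense of turning changes, it turns loosely through an unknown angle (differs from start to start, from some 10 degrees to a quarter turn) before it takes the spindle along. So neither its pointer mark nor the angle turned by the hand tells the setting.
- clicks (a point): The click-stop mechanism hidden in the grey head, on the axis 170 mm above the shelf. Click-stops lie 20 degrees apart. The resistance swells to about 0.25 N m on the way to the crest, 10 degrees on; past the crest the spindle jumps ahead by itself into the next stop and the knob goes nearly free until it has caught up, some 10 degrees later. It starts one to three clicks open; twelve is the most.
- shut_stop (a point): The shut stop, a small pin inside the head, 30 mm from the axis on the doser's -x side. The spindle comes to rest on it in the lowest click-stop. Turning clockwise there, the resistance keeps growing past that of any click; more than about 0.6 N m at the knob (24 N on the pin) ruins it. The first click is the first one overcome anticlockwise from here.
- needle_tip (a point): Lower tip of the metering needle in the clear bowl, on the knob's axis; it never turns. It stands 60.0 mm above the doser's origin when shut, and each click lifts it 0.3 mm, so four clicks put it at 61.2 mm: too little to read off a measured pose, which is why clicks are counted.
- lever (a joint): Angle of the short steel lever about the upright valve stem. 0 = across the pipe, pointing to the doser's +y: shut. 1.571 = in line with the pipe, pointing to the wall (doser's +x): fully open, at its end stop. It opens clockwise seen from above, starts within 0.06 rad of shut, takes about 0.25 N m (5 N at the grip point) and stays where it is left.
- lever_grip (a point): Grip point of the lever, 55 mm out from the stem's axis and 202 mm above the shelf, moving with the lever; its y axis points outwards along it. The lever is a level steel bar 14 mm wide and 10 mm high (197 to 207 mm above the shelf) reaching 78 mm from the stem. Pipe and brass nuts pass below, tops at 176 mm; nothing above.
- lota: Bystander: round steel pot, 110 mm wide, 94 mm high. Origin under its middle.
- soap_box: Bystander: pink plastic soap box 104 x 72 x 36 mm, near the doser's bowl on its +y side. Origin under its middle.
- scrubber: Bystander: wooden back scrubber 330 mm long, 36 mm high, along its x, lying near the back wall. Origin under it, near the middle.
- mug: Bystander: orange plastic mug, 92 mm across, 95 mm high, beside the doser's bowl on its -y side. Origin under its middle.
- pumice: Bystander: dark pumice stone 85 x 48 x 30 mm on the shelf under the brass valve. Origin under its middle.
- oil: Bystander: amber glass oil bottle, 54 mm across, 150 mm high. Origin under its middle.
- tumbler: Bystander: plain steel tumbler, 68 mm across, 85 mm high. Origin under its middle.

How it is judged:
On the way, in this order (a step that is already met when the one before it is completed fails the run):
1. the doser is wound back to its shut stop (z of needle_tip in the frame of doser below 0.06008 m), for 0.1 s.
2. the doser is opened four clicks with the lever still shut (z of needle_tip in the frame of doser between 0.0611 and 0.0613 m and value of joint lever below 0.3 rad), for 0.2 s.
3. the lever is swung in line with the pipe (value of joint lever above 1.42 rad), for 0.2 s.
At the end, for the whole second after the job is handed in: the needle stands four clicks above shut (within a third of a click: 1.1 to 1.3 mm of lift), the lever is in line with the pipe (within about 9 degrees) and at rest, the bystanders stand upright (z of needle_tip in the frame of doser between 0.0611 and 0.0613 m and value of joint lever above 1.42 rad and velocity of joint lever below 0.05 rad/s and angle between each of lota, soap_box, scrubber, mug, pumice, oil, tumbler's own z axis and vertical below 0.3 rad); the robot touches nothing.
It fails at once if the shut stop is forced (more than 24 N on its pin, about 0.6 N m at the knob) (contact force between stop_pin and stop_lug above 24 N).
It fails at once if the lever is opened while the dose is not set (value of joint lever above 0.35 rad and not (z of needle_tip in the frame of doser between 0.0611 and 0.0613 m)).
It fails at once if a bystander is pushed about (moved more than 30 mm) (distance of any of lota, soap_box, scrubber, mug, pumice, oil, tumbler from where it was at the start of the episode above 0.03 m).
It also fails if it takes over 72 s, if anything falls off the work surface, if the arm or the gripper's body presses on something with over 40 N, if the wrist force passes 120 N, or if a joint passes its speed limit or range.

### The arm

A 7-joint arm with a two-finger parallel gripper is mounted at the origin on the work surface. World frame = base frame: x ahead of the robot, y to its left, z up, the work surface at z = 0. Lengths are in m, angles in rad, forces in N, time in s.
With the tool pointing down it reaches from about 0.4 to 0.85 m from the base axis. Payload 10.4 kg.
Tool frame: the origin (TCP) lies midway between the tips of the shut fingers; the grasp point (between the pads) lies 19 mm behind it; z points along the fingers, y is the line along which they close (so a half turn about z gives the same grasp; the last joint's range is limited). The gripper opens to 87 mm and grips with 3 to 60 N. Pads are 19 mm wide; open, the fingers measure 117 mm over their backs; the gripper's body (75 mm by 190 mm) begins 51 mm behind the grasp point.
Start: joints at [-1.299, 0.332, -0.065, 1.46, 0.022, 1.35, -0.088], TCP at [0.182, 0.598, 0.223] pointing down, gripper open.
Joint ranges: [-2.6, 2.6], [-0.5, 2.12], [-1.47, 1.34], [0.16, 2.42], [-1.27, 4.41], [0.06, 2.06], [-2.6, 2.6]. Speed limits (rad/s): [2.22, 2.22, 2.79, 2.79, 3.14, 3.14, 3.14].

### API

Orientations are given as a unit quaternion [x, y, z, w].
In Python, from bench import r gives the robot as it stands.
- The arm moves only by the tool arm_command, never from a script. Its argument "moves" is one flat list of numbers, 4 for each row, row after row: the shift along the tool's x, y, z in cm, then the turn about the tool's z in degrees. A call has 1 to 12 rows; each row shifts and turns the commanded pose from where the row before left it, along the tool's axes as they then stand; what a row does not reach is not made up. A row lasts 1/12 s, in which the tool goes at most 41.7 mm and 7.16 degrees, less where a joint would pass 70% of its speed; a pose out of reach is approached as far as the arm can. A call with a gripper value outside its range is refused whole. "fingers" is the opening in per cent of the stroke, from 0 (shut) to 100 (fully open), set as the call begins (left out, the last holds). The fingers move at their own pace and stop on an object; "squeeze" is the grip in N (left out, the last holds). Time passes only in rows, so rows that do not move let the fingers close. It gives the time, the measured TCP pose, the force, the opening and the grip force at its end, in the units of the state.
- r.read_state(): the state, without advancing time (a new reading comes with each control period).
- r.camera(name): name is "scene" or "top" or "wrist"; returns the picture (480x640x3 uint8, red, green, blue); there is no depth.
- r.camera_info(name): a dict with "fx", "fy", "cx", "cy" (pixels), "k1" (the pictures are not rectified: a ray, as slopes to the right and down, at radius r is drawn at 1 + k1 r^2 times it, then the intrinsics apply), "origin" and "attitude" of the camera in the world. Camera axes: x right, y up, looking along -z (the intrinsics and any distortion apply to the point x, -y, -z); pixel columns grow to the right and rows downward; lengths in m; the calibration is good to about 2 mm. A picture is of the moment at which its call begins: read the wrist's pose just before it. camera_info takes no time and is no camera call; for the wrist camera it gives the pose at the moment of the call.
- r.close_job(): hands the job in; it is judged then, once.
The state is a dict: "time": time; "joint_positions": joint angles; "joint_vel": joint speeds; "joint_torque": joint torques, N m; "ee_pos": TCP position; "eef_rot": TCP orientation; "ft_force": force on the tool from outside, world axes, zero at the start; "torque": the same for the moment, N m; "width": finger opening in m; "grip_force": force on a finger pad.
Only numpy, scipy, OpenCV 4.12 (cv2) and the standard library are available. Lean on these libraries where they do the work, as an engineer would, in place of code of your own. Each camera call takes 0.05 s, during which the arm holds its last target. There are 200 camera calls.

## Working session

There is one attempt and no reset: what is moved stays moved. The work goes in short steps, Python scripts to look and compute and a tool call to move; the robot and the scene stay as the last step left them, time stands still between calls to the robot, and variables do not carry over. Pictures are saved under pics/ and viewed, at most 10 in all, crops included, and the job is handed in when it is done.

Besides the shell and the picture viewer there is one more tool, called after ">>>" by a JSON object that holds its "name" and its "arguments". arm_command: Moves the arm, as the interface text tells. Its arguments: {"type":"object","properties":{"moves":{"type":"array"},"fingers":{"type":"number"},"squeeze":{"type":"number"}},"required":["moves"]}

```bash
mkdir -p pics; ls
cat > h.py <<'E'
import numpy as np, cv2
from scipy.spatial.transform import Rotation as R
from bench import r
def att(ci):
    a=np.array(ci["attitude"],float)
    return a if a.shape==(3,3) else R.from_quat(a).as_matrix()
def pix2plane(ci,u,v,z):
    d=np.array([(u-ci["cx"])/ci["fx"],(v-ci["cy"])/ci["fy"]]); s=d.copy()
    for _ in range(20): s=d/(1+ci["k1"]*(s@s))
    w=att(ci)@np.array([s[0],-s[1],-1]); o=np.array(ci["origin"])
    return o+w*(z-o[2])/w[2]
def save(n,im): cv2.imwrite("pics/"+n+".png",im[:,:,::-1])
E
python3 - <<'E'
from h import *
for n in("scene","top"):
    save(n,r.camera(n)); print(r.camera_info(n))
s=r.read_state(); print(s)
E
```

```text
pics
{'fx': 477.17386694898386, 'fy': 477.17386694898386, 'cx': 315.6194648615853, 'cy': 241.1598580081639, 'k1': 0.00037002915632554926, 'origin': array([ 1.09058449, -0.07640582,  1.03503199]), 'attitude': array([0.20220008, 0.18480878, 0.64407654, 0.71423123])}
{'fx': 556.4899572768692, 'fy': 556.4899572768692, 'cx': 317.2597977260209, 'cy': 246.47646661204737, 'k1': -0.04440135157296403, 'origin': array([0.32919802, 0.00597385, 1.53479779]), 'attitude': array([-0.06063876,  0.05981682,  0.70678914, -0.70227773])}
{'time': 0.1, 'joint_positions': array([-1.29858368,  0.33281419, -0.06470006,  1.46086878,  0.02159696,
        1.34987473, -0.08850674]), 'joint_vel': array([ 0.00020367, -0.00253976, -0.00034706, -0.00166632,  0.00111842,
        0.00040501, -0.00152291]), 'joint_torque': array([ 1.77073947e-03, -6.24548936e+01,  2.49890587e-02, -3.90711272e+01,
       -6.13514450e-02,  3.66916589e-02,  8.22075140e-05]), 'ee_pos': array([0.18150234, 0.59770532, 0.22182458]), 'eef_rot': array([ 1.46867067e-01,  9.89156035e-01, -6.31381723e-04, -6.65939630e-05]), 'ft_force': array([-0.0773568 , -0.06547998, -0.55788933]), 'torque': array([-0.0040085 ,  0.03563531, -0.00783518]), 'grip_force': 0.0, 'width': 0.08714854654161522}
```

View pics/top.png

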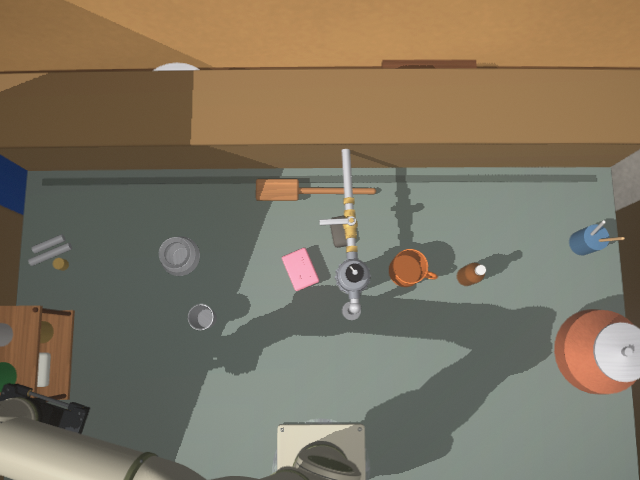

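View pics/scene.png

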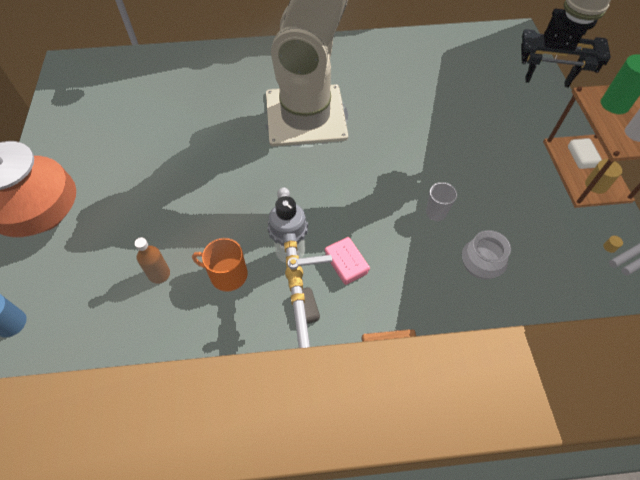

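The top view shows the knob's top at about (355,271), the lever from its stem at (351,221) to its tip at (321,222), and the pipe running to (346,150). In the scene view the knob's top is at about (286,203).

Run:
```python
from h import *
t=r.camera_info("top");s=r.camera_info("scene")
f=lambda c,u,v,z:print(u,v,pix2plane(c,u,v,z).round(4))
f(t,355,271,.228);f(s,286,202,.228)
f(t,351,221,.207);f(t,321,222,.207)
f(t,346,150,.17);f(t,354,298,.17)
f(s,293,263,.207);f(s,330,258,.207)
im=cv2.imread("pics/top.png")[200:310,280:440];cv2.imwrite("pics/c1.png",cv2.resize(im,None,fx=5,fy=5,interpolation=cv2.INTER_CUBIC))
w=r.camera_info("wrist");print(w); st=r.read_state(); 
print(R.from_quat(st["eef_rot"]).as_matrix().round(3))
```

```text
355 271 [ 0.4948 -0.0821  0.228 ]
286 202 [ 0.49   -0.0801  0.228 ]
351 221 [ 0.6204 -0.0759  0.207 ]
321 222 [ 0.6184 -0.0027  0.207 ]
346 150 [ 0.8153 -0.0686  0.17  ]
354 298 [ 0.4355 -0.0824  0.17  ]
293 263 [ 0.6257 -0.0768  0.207 ]
330 258 [ 0.622  -0.0024  0.207 ]
{'fx': 407.9184513180599, 'fy': 407.9184513180599, 'cx': 325.60704553168796, 'cy': 241.27616410173388, 'k1': -0.09130631186729182, 'origin': array([0.10798782, 0.62056055, 0.38391063]), 'attitude': array([-0.11399255, -0.08327636,  0.58985649,  0.79507236])}
[[-0.957  0.291 -0.   ]
 [ 0.291  0.957 -0.001]
 [-0.    -0.001 -1.   ]]
```

View pics/c1.png

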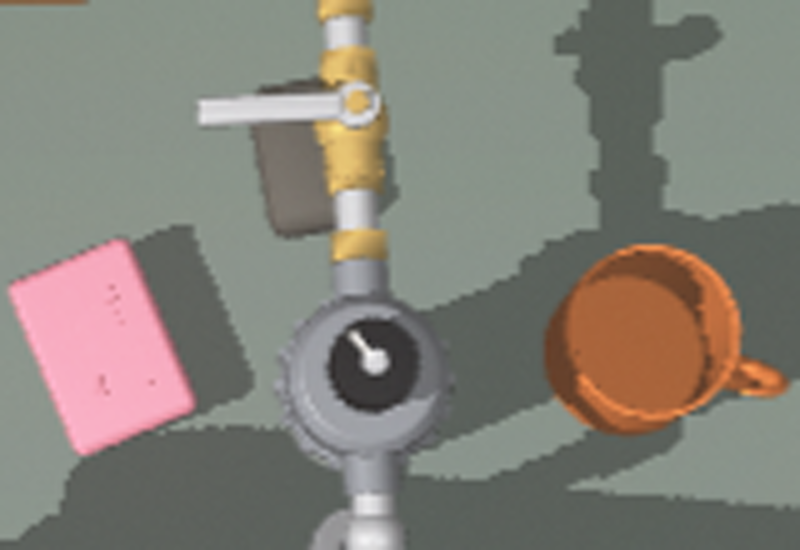

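The knob is near (0.490,-0.081), the stem near (0.621,-0.076) and the pipe's yaw is about 2°. The distances match the given sizes: 130 mm from knob to stem, and 73 mm to the lever tip. I'll go above the knob now.

>>> {"name": "arm_command", "arguments": {"moves": [-2.5, -1.3, -0.8, 0, -2.5, -1.3, -0.8, 0, -2.5, -1.3, -0.8, 0, -2.5, -1.3, -0.8, 0, -2.5, -1.3, -0.8, 0, -2.5, -1.3, -0.8, 0, -2.5, -1.3, -0.8, 0, -2.5, -1.3, -0.8, 0, -2.5, -1.3, -0.8, 0, -2.5, -1.3, -0.8, 0], "fingers": 100, "squeeze": 20}}

```text
time: 0.93
ee_pos: [0.3837, 0.3998, 0.3027]
eef_rot: [0.147, 0.989, -0.0, -0.0]
ft_force: [-0.1, 0.9, -0.2]
width: 0.0871
grip_force: 0.0
```

>>> {"name": "arm_command", "arguments": {"moves": [-1.5, -2.7, 0, 0, -1.5, -2.7, 0, 0, -1.5, -2.7, 0, 0, -1.5, -2.7, 0, 0, -1.5, -2.7, 0, 0, -1.5, -2.7, 0, 0, -1.5, -2.7, 0, 0, -1.5, -2.7, 0, 0, -1.5, -2.7, 0, 0, -1.5, -2.7, 0, 0, -1.5, -2.7, 0, 0, 0, 0, 0, 0]}}

```text
time: 1.93
ee_pos: [0.4555, 0.0626, 0.3027]
eef_rot: [0.151, 0.989, -0.0, 0.0]
ft_force: [-0.5, -1.0, 0.3]
width: 0.0871
grip_force: 0.0
```

>>> {"name": "arm_command", "arguments": {"moves": [-1.5, -2.55, 0, 0, -1.5, -2.55, 0, 0, -1.5, -2.55, 0, 0, -1.5, -2.55, 0, 0, -1.5, -2.55, 0, 0, 0, 0, 0, 0, 0, 0, 0, 0]}}

```text
time: 2.52
ee_pos: [0.4892, -0.0764, 0.3022]
eef_rot: [0.149, 0.989, -0.0, -0.0]
ft_force: [0.4, 1.3, -0.1]
width: 0.087
grip_force: 0.0
```

```bash
cat > t.py <<'E'
from h import *
s=r.read_state(); m=R.from_quat(s["eef_rot"]).as_matrix()
print("t%.2f"%s["time"],"p",s["ee_pos"].round(4),"yaw(x) %.1f"%np.degrees(np.arctan2(m[1,0],m[0,0])),"j7 %.2f"%s["joint_positions"][6],"F",np.round(s["ft_force"],1),"M",np.round(s["torque"],3),"jt7 %.3f"%s["joint_torque"][6],"w %.4f g %.1f"%(s["width"],s["grip_force"]))
E
python3 t.py
python3 - <<'E'
from h import *
ci=r.camera_info("wrist"); im=r.camera("wrist"); save("w1",im); print(ci)
for y in (.49,.5): 
  pass
E
```

```text
t2.52 p [ 0.4892 -0.0764  0.3022] yaw(x) 162.9 j7 1.33 F [ 0.4  1.3 -0.1] M [ 0.057  0.023 -0.022] jt7 0.421 w 0.0870 g 0.0
{'fx': 407.9184513180599, 'fy': 407.9184513180599, 'cx': 325.60704553168796, 'cy': 241.27616410173388, 'k1': -0.09130631186729182, 'origin': array([ 0.41580806, -0.05340104,  0.46436588]), 'attitude': array([-0.11366202, -0.08326799,  0.58848611,  0.79613534])}
```

View pics/w1.png

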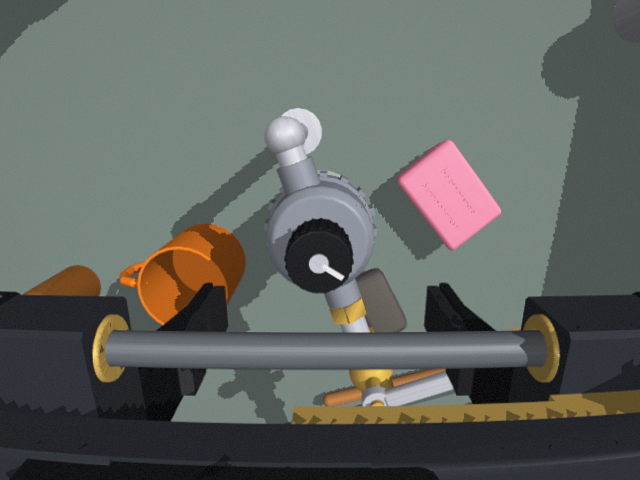

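The wrist view shows the knob's white hub, its centre, at about (318,263). The valve stem is at about (376,400), just beyond the finger bar.

```bash
python3 - <<'E'
from h import *
c=r.camera_info("wrist");p=pix2plane(c,318,263,.229);print(p)
s=r.read_state();m=R.from_quat(s["eef_rot"]).as_matrix()
for q in (p,np.array([.4905,-.081,.229])): print(m.T@(q-s["ee_pos"]))
t=r.camera_info("top");print(pix2plane(t,354.8,272.6,.229))
E
python3 t.py
```

```text
[ 0.49292355 -0.08066173  0.229     ]
[-0.00530915 -0.00448046  0.07321545]
[-0.00308941 -0.00551041  0.07321697]
[ 0.49089741 -0.08150189  0.229     ]
t2.57 p [ 0.4892 -0.0748  0.3022] yaw(x) 163.1 j7 1.33 F [-0.1  0.7 -0.7] M [ 0.023 -0.026  0.059] jt7 0.146 w 0.0867 g 0.0
```

>>> {"name": "arm_command", "arguments": {"moves": [-0.4, -0.5, 1.0, 0, 0, 0, 2, 0, 0, 0, 2, 0, 0, 0, 2, 0, 0, 0, 1.5, 0, 0, 0, 1.2, 0, 0, 0, 0.9, 0, 0, 0, 0, 0, 0, 0, 0, 0, 0, 0, 0, 0]}}

```text
time: 3.4
ee_pos: [0.4921, -0.0806, 0.1971]
eef_rot: [0.147, 0.989, 0.0, 0.0]
ft_force: [0.5, 0.5, -0.3]
width: 0.0868
grip_force: 0.0
```

```bash
python3 t.py
```

```text
t3.40 p [ 0.4921 -0.0806  0.1971] yaw(x) 163.1 j7 1.39 F [ 0.5  0.5 -0.3] M [-0.037  0.01  -0.006] jt7 0.007 w 0.0868 g 0.0
```

>>> {"name": "arm_command", "arguments": {"moves": [0, 0, 0, 0]}}

```text
time: 3.48
ee_pos: [0.4922, -0.0807, 0.1973]
eef_rot: [0.147, 0.989, 0.0, 0.001]
ft_force: [-0.9, -0.0, 0.3]
width: 0.087
grip_force: 0.0
```

```bash
python3 t.py
```

```text
t3.48 p [ 0.4922 -0.0807  0.1973] yaw(x) 163.1 j7 1.39 F [-0.9 -0.   0.3] M [-0.056  0.006  0.   ] jt7 0.000 w 0.0870 g 0.0
```

>>> {"name": "arm_command", "arguments": {"moves": [0, 0, 0, 0, 0, 0, 0, 0, 0, 0, 0, 0, 0, 0, 0, 0, 0, 0, 0, 0, 0, 0, 0, 0, 0, 0, 0, 0, 0, 0, 0, 0], "fingers": 0, "squeeze": 18}}

```text
time: 4.15
ee_pos: [0.4916, -0.0813, 0.1965]
eef_rot: [0.147, 0.989, -0.0, -0.0]
ft_force: [-4.6, -13.9, 4.1]
width: 0.0415
grip_force: 9.7
```

```bash
python3 t.py
```

```text
t4.15 p [ 0.4916 -0.0813  0.1965] yaw(x) 163.1 j7 1.39 F [ -4.6 -13.9   4.1] M [-3.43   1.19  -0.023] jt7 0.036 w 0.0415 g 9.7
```

>>> {"name": "arm_command", "arguments": {"moves": [0, 0, 0, 4, 0, 0, 0, 0]}}

```text
time: 4.32
ee_pos: [0.4916, -0.0814, 0.1966]
eef_rot: [0.183, 0.983, -0.0, -0.0]
ft_force: [-0.5, -1.6, 1.4]
width: 0.0413
grip_force: 18.0
```

```bash
python3 t.py
```

```text
t4.32 p [ 0.4916 -0.0814  0.1966] yaw(x) 158.9 j7 1.31 F [-0.5 -1.6  1.4] M [-0.528  0.254  0.013] jt7 -1.197 w 0.0413 g 18.0
```

>>> {"name": "arm_command", "arguments": {"moves": [0, 0, 0, 4, 0, 0, 0, 0]}}

```text
time: 4.48
ee_pos: [0.4916, -0.0813, 0.1966]
eef_rot: [0.216, 0.976, -0.0, -0.0]
ft_force: [-2.0, -2.6, 2.3]
width: 0.0413
grip_force: 18.0
```

```bash
python3 t.py
```

```text
t4.48 p [ 0.4916 -0.0813  0.1966] yaw(x) 155.0 j7 1.24 F [-2.  -2.6  2.3] M [-0.556  0.273 -0.028] jt7 -1.258 w 0.0413 g 18.0
```

>>> {"name": "arm_command", "arguments": {"moves": [0, 0, 0, 4, 0, 0, 0, 0]}}

```text
time: 4.65
ee_pos: [0.4917, -0.0811, 0.1966]
eef_rot: [0.25, 0.968, -0.0, 0.0]
ft_force: [-2.3, -3.0, 1.6]
width: 0.0416
grip_force: 18.0
```

```bash
python3 t.py
```

```text
t4.65 p [ 0.4917 -0.0811  0.1966] yaw(x) 151.1 j7 1.18 F [-2.3 -3.   1.6] M [-0.573  0.273  0.014] jt7 -1.263 w 0.0416 g 18.0
```

>>> {"name": "arm_command", "arguments": {"moves": [0, 0, 0, 4, 0, 0, 0, 0]}}

```text
time: 4.82
ee_pos: [0.4918, -0.081, 0.1966]
eef_rot: [0.283, 0.959, -0.0, 0.0]
ft_force: [-1.8, -2.4, 2.2]
width: 0.0411
grip_force: 18.0
```

```bash
python3 t.py
```

```text
t4.82 p [ 0.4918 -0.081   0.1966] yaw(x) 147.1 j7 1.11 F [-1.8 -2.4  2.2] M [-0.535  0.198 -0.028] jt7 -1.267 w 0.0411 g 18.0
```

>>> {"name": "arm_command", "arguments": {"moves": [0, 0, 0, 4, 0, 0, 0, 0]}}

```text
time: 4.98
ee_pos: [0.4918, -0.0809, 0.1966]
eef_rot: [0.316, 0.949, 0.0, 0.0]
ft_force: [-0.3, -1.0, 1.8]
width: 0.0414
grip_force: 18.0
```

```bash
python3 t.py
```

```text
t4.98 p [ 0.4918 -0.0809  0.1966] yaw(x) 143.2 j7 1.04 F [-0.3 -1.   1.8] M [-0.489  0.055  0.012] jt7 -1.301 w 0.0414 g 18.0
```

>>> {"name": "arm_command", "arguments": {"moves": [0, 0, 0, 4, 0, 0, 0, 0]}}

```text
time: 5.15
ee_pos: [0.4919, -0.0808, 0.1966]
eef_rot: [0.348, 0.937, 0.0, 0.0]
ft_force: [-0.5, -1.6, 2.0]
width: 0.0416
grip_force: 18.0
```

```bash
python3 t.py
```

```text
t5.15 p [ 0.4919 -0.0808  0.1966] yaw(x) 139.2 j7 0.97 F [-0.5 -1.6  2. ] M [-0.338  0.034  0.071] jt7 -1.377 w 0.0416 g 18.0
```

>>> {"name": "arm_command", "arguments": {"moves": [0, 0, 0, 4, 0, 0, 0, 0]}}

```text
time: 5.32
ee_pos: [0.492, -0.0806, 0.1966]
eef_rot: [0.381, 0.925, 0.0, 0.0]
ft_force: [0.6, -1.1, 3.0]
width: 0.0417
grip_force: 18.0
```

```bash
python3 t.py
```

```text
t5.32 p [ 0.492  -0.0806  0.1966] yaw(x) 135.2 j7 0.90 F [ 0.6 -1.1  3. ] M [-0.302 -0.156  0.088] jt7 -1.403 w 0.0417 g 18.0
```

>>> {"name": "arm_command", "arguments": {"moves": [0, 0, 0, 4, 0, 0, 0, 0]}}

```text
time: 5.48
ee_pos: [0.4921, -0.0806, 0.1966]
eef_rot: [0.413, 0.911, 0.0, 0.0]
ft_force: [3.0, -0.4, -0.8]
width: 0.0417
grip_force: 18.0
```

```bash
python3 t.py
```

```text
t5.48 p [ 0.4921 -0.0806  0.1966] yaw(x) 131.2 j7 0.83 F [ 3.  -0.4 -0.8] M [-0.177 -0.581 -0.02 ] jt7 -1.257 w 0.0417 g 18.0
```

>>> {"name": "arm_command", "arguments": {"moves": [0, 0, 0, 4, 0, 0, 0, 0]}}

```text
time: 5.65
ee_pos: [0.4922, -0.0805, 0.1966]
eef_rot: [0.444, 0.896, 0.0, 0.0]
ft_force: [4.0, 0.1, -1.3]
width: 0.0414
grip_force: 18.0
```

```bash
python3 t.py
```

```text
t5.65 p [ 0.4922 -0.0805  0.1966] yaw(x) 127.2 j7 0.76 F [ 4.   0.1 -1.3] M [-0.047 -0.876  0.035] jt7 -1.283 w 0.0414 g 18.0
```

>>> {"name": "arm_command", "arguments": {"moves": [0, 0, 0, 4, 0, 0, 0, 0]}}

```text
time: 5.82
ee_pos: [0.4923, -0.0804, 0.1966]
eef_rot: [0.475, 0.88, 0.0, 0.0]
ft_force: [5.3, 0.3, -2.2]
width: 0.0415
grip_force: 18.0
```

```bash
python3 t.py
```

```text
t5.82 p [ 0.4923 -0.0804  0.1966] yaw(x) 123.3 j7 0.69 F [ 5.3  0.3 -2.2] M [ 0.047 -1.198  0.044] jt7 -1.317 w 0.0415 g 18.0
```

>>> {"name": "arm_command", "arguments": {"moves": [0, 0, 0, 3, 0, 0, 0, 0]}}

```text
time: 5.98
ee_pos: [0.4924, -0.0803, 0.1966]
eef_rot: [0.497, 0.868, 0.001, 0.001]
ft_force: [5.4, -0.0, -1.6]
width: 0.0417
grip_force: 18.0
```

```bash
python3 t.py
```

```text
t5.98 p [ 0.4924 -0.0803  0.1966] yaw(x) 120.3 j7 0.64 F [ 5.4 -0.  -1.6] M [ 0.095 -1.376  0.128] jt7 -1.042 w 0.0417 g 18.0
```

>>> {"name": "arm_command", "arguments": {"moves": [0, 0, 0, 4, 0, 0, 0, 0]}}

```text
time: 6.15
ee_pos: [0.4925, -0.0803, 0.1967]
eef_rot: [0.528, 0.849, 0.001, 0.001]
ft_force: [6.7, 0.4, -2.1]
width: 0.0416
grip_force: 18.0
```

```bash
python3 t.py
```

```text
t6.15 p [ 0.4925 -0.0803  0.1967] yaw(x) 116.3 j7 0.57 F [ 6.7  0.4 -2.1] M [ 0.085 -1.515  0.13 ] jt7 -1.355 w 0.0416 g 18.0
```

>>> {"name": "arm_command", "arguments": {"moves": [0, 0, 0, 4, 0, 0, 0, 0]}}

```text
time: 6.32
ee_pos: [0.4927, -0.0802, 0.1967]
eef_rot: [0.557, 0.831, 0.001, 0.001]
ft_force: [6.6, 0.5, -3.9]
width: 0.0415
grip_force: 18.0
```

```bash
python3 t.py
```

```text
t6.32 p [ 0.4927 -0.0802  0.1967] yaw(x) 112.3 j7 0.50 F [ 6.6  0.5 -3.9] M [ 0.07  -1.755  0.28 ] jt7 -1.516 w 0.0415 g 18.0
```

>>> {"name": "arm_command", "arguments": {"moves": [0, 0, 0, 2, 0, 0, 0, 0]}}

```text
time: 6.48
ee_pos: [0.4927, -0.0802, 0.1967]
eef_rot: [0.57, 0.821, 0.001, 0.001]
ft_force: [7.8, 0.9, -4.3]
width: 0.0415
grip_force: 18.0
```

```bash
python3 t.py
```

```text
t6.48 p [ 0.4927 -0.0802  0.1967] yaw(x) 110.4 j7 0.47 F [ 7.8  0.9 -4.3] M [ 0.135 -1.738  0.288] jt7 -0.977 w 0.0415 g 18.0
```

>>> {"name": "arm_command", "arguments": {"moves": [0, 0, 0, 2, 0, 0, 0, 0]}}

```text
time: 6.65
ee_pos: [0.4927, -0.0802, 0.1967]
eef_rot: [0.585, 0.811, 0.001, 0.001]
ft_force: [7.1, 0.5, -2.7]
width: 0.0418
grip_force: 18.0
```

```bash
python3 t.py
```

```text
t6.65 p [ 0.4927 -0.0802  0.1967] yaw(x) 108.4 j7 0.43 F [ 7.1  0.5 -2.7] M [ 0.106 -1.742  0.056] jt7 -0.599 w 0.0418 g 18.0
```

>>> {"name": "arm_command", "arguments": {"moves": [0, 0, 0, 4, 0, 0, 0, 0]}}

```text
time: 6.82
ee_pos: [0.4929, -0.0802, 0.1967]
eef_rot: [0.614, 0.79, 0.001, 0.001]
ft_force: [9.6, 0.1, -4.5]
width: 0.0416
grip_force: 18.0
```

```bash
python3 t.py
```

```text
t6.82 p [ 0.4929 -0.0802  0.1967] yaw(x) 104.3 j7 0.36 F [ 9.6  0.1 -4.5] M [ 0.127 -2.081  0.062] jt7 -1.253 w 0.0416 g 18.0
```

>>> {"name": "arm_command", "arguments": {"moves": [0, 0, 0, 4, 0, 0, 0, 0]}}

```text
time: 6.98
ee_pos: [0.493, -0.0802, 0.1967]
eef_rot: [0.641, 0.768, 0.001, 0.001]
ft_force: [9.7, 0.8, -4.5]
width: 0.0415
grip_force: 18.0
```

```bash
python3 t.py
```

```text
t6.98 p [ 0.493  -0.0802  0.1967] yaw(x) 100.3 j7 0.29 F [ 9.7  0.8 -4.5] M [ 0.131 -2.307  0.141] jt7 -1.331 w 0.0415 g 18.0
```

>>> {"name": "arm_command", "arguments": {"moves": [0, 0, 0, 3, 0, 0, 0, 0]}}

```text
time: 7.15
ee_pos: [0.4931, -0.0801, 0.1967]
eef_rot: [0.66, 0.751, 0.001, 0.001]
ft_force: [10.4, 1.0, -6.4]
width: 0.0413
grip_force: 18.0
```

```bash
python3 t.py
```

```text
t7.15 p [ 0.4931 -0.0801  0.1967] yaw(x) 97.4 j7 0.24 F [10.4  1.  -6.4] M [ 0.102 -2.316  0.189] jt7 -1.132 w 0.0413 g 18.0
```

>>> {"name": "arm_command", "arguments": {"moves": [0, 0.1, 0, 0, 0, 0, 0, 0]}}

```text
time: 7.32
ee_pos: [0.4932, -0.0802, 0.1966]
eef_rot: [0.66, 0.752, 0.0, 0.0]
ft_force: [5.8, 2.6, -1.1]
width: 0.0414
grip_force: 18.0
```

```bash
python3 t.py
```

```text
t7.32 p [ 0.4932 -0.0802  0.1966] yaw(x) 97.5 j7 0.24 F [ 5.8  2.6 -1.1] M [ 0.247 -1.288  0.225] jt7 -0.044 w 0.0414 g 18.0
```

>>> {"name": "arm_command", "arguments": {"moves": [0, 0, 0, 2, 0, 0, 0, 0]}}

```text
time: 7.48
ee_pos: [0.4933, -0.0801, 0.1966]
eef_rot: [0.674, 0.739, 0.001, 0.0]
ft_force: [6.5, 1.6, -2.6]
width: 0.0415
grip_force: 18.0
```

```bash
python3 t.py
```

```text
t7.48 p [ 0.4933 -0.0801  0.1966] yaw(x) 95.3 j7 0.21 F [ 6.5  1.6 -2.6] M [ 0.222 -1.482  0.211] jt7 -0.871 w 0.0415 g 18.0
```

>>> {"name": "arm_command", "arguments": {"moves": [0, 0, 0, 2, 0, 0, 0, 0]}}

```text
time: 7.65
ee_pos: [0.4934, -0.0801, 0.1967]
eef_rot: [0.686, 0.727, 0.001, 0.0]
ft_force: [7.0, 1.5, -1.4]
width: 0.0414
grip_force: 18.0
```

```bash
python3 t.py
```

```text
t7.65 p [ 0.4934 -0.0801  0.1967] yaw(x) 93.3 j7 0.17 F [ 7.   1.5 -1.4] M [ 0.179 -1.52   0.309] jt7 -0.983 w 0.0414 g 18.0
```

>>> {"name": "arm_command", "arguments": {"moves": [0, 0, 0, 2, 0, 0, 0, 0]}}

```text
time: 7.82
ee_pos: [0.4935, -0.0801, 0.1967]
eef_rot: [0.699, 0.715, 0.001, 0.001]
ft_force: [7.2, 1.0, -2.5]
width: 0.0412
grip_force: 18.0
```

```bash
python3 t.py
```

```text
t7.82 p [ 0.4935 -0.0801  0.1967] yaw(x) 91.3 j7 0.14 F [ 7.2  1.  -2.5] M [ 0.175 -1.602  0.433] jt7 -1.075 w 0.0412 g 18.0
```

>>> {"name": "arm_command", "arguments": {"moves": [0, 0, 0, 2, 0, 0, 0, 0]}}

```text
time: 7.98
ee_pos: [0.4936, -0.0801, 0.1967]
eef_rot: [0.711, 0.703, 0.001, 0.001]
ft_force: [8.6, 0.7, -4.1]
width: 0.0417
grip_force: 18.0
```

```bash
python3 t.py
```

```text
t7.98 p [ 0.4936 -0.0801  0.1967] yaw(x) 89.3 j7 0.10 F [ 8.6  0.7 -4.1] M [ 0.157 -1.811  0.465] jt7 -1.100 w 0.0417 g 18.0
```

The stop is met: 0.43 to 0.47 N m, past where the next crest would be, against a 0.29 peak on the clicks. I'll release, re-centre, turn the hand to get anticlockwise room, and regrip.

>>> {"name": "arm_command", "arguments": {"moves": [0, 0, 0, 0, 0, 0, 0, 0, 0, 0, 0, 0, 0, 0, 0, 0], "fingers": 62}}

```text
time: 8.32
ee_pos: [0.4922, -0.0809, 0.1963]
eef_rot: [0.712, 0.702, -0.0, -0.0]
ft_force: [-0.6, -0.0, 0.6]
width: 0.0529
grip_force: 0.0
```

```bash
python3 t.py
```

```text
t8.32 p [ 0.4922 -0.0809  0.1963] yaw(x) 89.2 j7 0.10 F [-0.6 -0.   0.6] M [-0.094  0.024 -0.026] jt7 0.047 w 0.0529 g 0.0
```

>>> {"name": "arm_command", "arguments": {"moves": [-0.2, 0.05, 0, 0, 0, 0, 0, 6.5, 0, 0, 0, 6.5, 0, 0, 0, 6.5, 0, 0, 0, 6.5, 0, 0, 0, 6.5, 0, 0, 0, 6.5, 0, 0, 0, 6.5, 0, 0, 0, 6.5, 0, 0, 0, 6.5, 0, 0, 0, 6.5, 0, 0, 0, 6.5]}}

```text
time: 9.32
ee_pos: [0.493, -0.083, 0.1965]
eef_rot: [0.989, 0.15, -0.0, -0.0]
ft_force: [0.1, -0.1, 0.0]
width: 0.054
grip_force: 0.0
```

>>> {"name": "arm_command", "arguments": {"moves": [0, 0, 0, 0, 0, 0, 0, 0, 0, 0, 0, 0, 0, 0, 0, 0]}}

```text
time: 9.65
ee_pos: [0.4931, -0.0828, 0.1965]
eef_rot: [0.988, 0.154, -0.0, -0.0]
ft_force: [0.5, 0.5, -0.6]
width: 0.0539
grip_force: 0.0
```

```bash
python3 t.py
```

```text
t9.65 p [ 0.4931 -0.0828  0.1965] yaw(x) 17.8 j7 -1.14 F [ 0.5  0.5 -0.6] M [-0.041  0.181 -0.001] jt7 0.057 w 0.0539 g 0.0
```

>>> {"name": "arm_command", "arguments": {"moves": [0.05, -0.07, 0, 0, 0, 0, 0, 0, 0, 0, 0, 0, 0, 0, 0, 0, 0, 0, 0, 0, 0, 0, 0, 0], "fingers": 0, "squeeze": 20}}

```text
time: 10.15
ee_pos: [0.4936, -0.0822, 0.1966]
eef_rot: [0.988, 0.153, 0.0, 0.0]
ft_force: [1.3, -2.0, -0.1]
width: 0.0413
grip_force: 20.0
```

```bash
python3 t.py
```

```text
t10.15 p [ 0.4936 -0.0822  0.1966] yaw(x) 17.6 j7 -1.14 F [ 1.3 -2.  -0.1] M [-0.549 -0.13   0.026] jt7 -0.006 w 0.0413 g 20.0
```

>>> {"name": "arm_command", "arguments": {"moves": [0, 0, 0, -4, 0, 0, 0, 0]}}

```text
time: 10.32
ee_pos: [0.4936, -0.0822, 0.1966]
eef_rot: [0.982, 0.189, 0.0, 0.0]
ft_force: [1.5, -3.1, 0.3]
width: 0.0417
grip_force: 20.0
```

```bash
python3 t.py
```

```text
t10.32 p [ 0.4936 -0.0822  0.1966] yaw(x) 21.8 j7 -1.07 F [ 1.5 -3.1  0.3] M [-0.66  -0.185  0.01 ] jt7 1.202 w 0.0417 g 20.0
```

>>> {"name": "arm_command", "arguments": {"moves": [0, 0, 0, -4, 0, 0, 0, 0]}}

```text
time: 10.48
ee_pos: [0.4936, -0.0822, 0.1966]
eef_rot: [0.975, 0.222, 0.0, 0.0]
ft_force: [1.7, -2.4, -0.1]
width: 0.0414
grip_force: 20.0
```

```bash
python3 t.py
```

```text
t10.48 p [ 0.4936 -0.0822  0.1966] yaw(x) 25.7 j7 -1.00 F [ 1.7 -2.4 -0.1] M [-0.679 -0.227  0.018] jt7 1.262 w 0.0414 g 20.0
```

>>> {"name": "arm_command", "arguments": {"moves": [0, 0, 0, -4, 0, 0, 0, 0]}}

```text
time: 10.65
ee_pos: [0.4936, -0.0822, 0.1966]
eef_rot: [0.967, 0.256, 0.0, 0.0]
ft_force: [2.0, -4.0, -0.6]
width: 0.0415
grip_force: 20.0
```

```bash
python3 t.py
```

```text
t10.65 p [ 0.4936 -0.0822  0.1966] yaw(x) 29.6 j7 -0.93 F [ 2.  -4.  -0.6] M [-0.782 -0.24  -0.011] jt7 1.268 w 0.0415 g 20.0
```

>>> {"name": "arm_command", "arguments": {"moves": [0, 0, 0, -4, 0, 0, 0, 0]}}

```text
time: 10.82
ee_pos: [0.4935, -0.0821, 0.1966]
eef_rot: [0.957, 0.289, 0.0, 0.0]
ft_force: [1.4, -2.9, -0.1]
width: 0.042
grip_force: 20.0
```

```bash
python3 t.py
```

```text
t10.82 p [ 0.4935 -0.0821  0.1966] yaw(x) 33.6 j7 -0.86 F [ 1.4 -2.9 -0.1] M [-0.862 -0.322  0.055] jt7 1.270 w 0.0420 g 20.0
```

>>> {"name": "arm_command", "arguments": {"moves": [0, 0, 0, -4, 0, 0, 0, 0]}}

```text
time: 10.98
ee_pos: [0.4935, -0.0822, 0.1966]
eef_rot: [0.947, 0.322, 0.0, 0.0]
ft_force: [1.6, -3.5, -0.3]
width: 0.0414
grip_force: 20.0
```

```bash
python3 t.py
```

```text
t10.98 p [ 0.4935 -0.0822  0.1966] yaw(x) 37.5 j7 -0.79 F [ 1.6 -3.5 -0.3] M [-0.872 -0.314 -0.036] jt7 1.273 w 0.0414 g 20.0
```

>>> {"name": "arm_command", "arguments": {"moves": [0, 0, 0, -4, 0, 0, 0, 0]}}

```text
time: 11.15
ee_pos: [0.4935, -0.0821, 0.1966]
eef_rot: [0.935, 0.354, 0.0, 0.0]
ft_force: [2.1, -4.0, -0.1]
width: 0.0413
grip_force: 20.0
```

```bash
python3 t.py
```

```text
t11.15 p [ 0.4935 -0.0821  0.1966] yaw(x) 41.5 j7 -0.73 F [ 2.1 -4.  -0.1] M [-1.107 -0.324 -0.058] jt7 1.325 w 0.0413 g 20.0
```

>>> {"name": "arm_command", "arguments": {"moves": [0, 0, 0, -4, 0, 0, 0, 0]}}

```text
time: 11.32
ee_pos: [0.4935, -0.0822, 0.1966]
eef_rot: [0.922, 0.387, 0.0, 0.0]
ft_force: [2.1, -3.3, -1.0]
width: 0.0413
grip_force: 20.0
```

```bash
python3 t.py
```

```text
t11.32 p [ 0.4935 -0.0822  0.1966] yaw(x) 45.5 j7 -0.66 F [ 2.1 -3.3 -1. ] M [-0.974 -0.304 -0.11 ] jt7 1.349 w 0.0413 g 20.0
```

>>> {"name": "arm_command", "arguments": {"moves": [0, 0, 0, -4, 0, 0, 0, 0]}}

```text
time: 11.48
ee_pos: [0.4935, -0.0821, 0.1966]
eef_rot: [0.908, 0.419, 0.0, 0.0]
ft_force: [2.5, -3.5, -0.1]
width: 0.0416
grip_force: 20.0
```

```bash
python3 t.py
```

```text
t11.48 p [ 0.4935 -0.0821  0.1966] yaw(x) 49.5 j7 -0.59 F [ 2.5 -3.5 -0.1] M [-1.123 -0.449 -0.031] jt7 1.236 w 0.0416 g 20.0
```

>>> {"name": "arm_command", "arguments": {"moves": [0, 0, 0, -4, 0, 0, 0, 0]}}

```text
time: 11.65
ee_pos: [0.4935, -0.0821, 0.1966]
eef_rot: [0.893, 0.45, 0.0, 0.0]
ft_force: [2.6, -5.6, 0.9]
width: 0.0416
grip_force: 20.0
```

```bash
python3 t.py
```

```text
t11.65 p [ 0.4935 -0.0821  0.1966] yaw(x) 53.5 j7 -0.52 F [ 2.6 -5.6  0.9] M [-1.064 -0.382 -0.016] jt7 1.212 w 0.0416 g 20.0
```

>>> {"name": "arm_command", "arguments": {"moves": [0, 0, 0, -4, 0, 0, 0, 0]}}

```text
time: 11.82
ee_pos: [0.4935, -0.0821, 0.1966]
eef_rot: [0.877, 0.481, 0.0, 0.0]
ft_force: [2.3, -4.2, 0.3]
width: 0.0414
grip_force: 20.0
```

```bash
python3 t.py
```

```text
t11.82 p [ 0.4935 -0.0821  0.1966] yaw(x) 57.5 j7 -0.45 F [ 2.3 -4.2  0.3] M [-1.069 -0.417  0.014] jt7 1.231 w 0.0414 g 20.0
```

>>> {"name": "arm_command", "arguments": {"moves": [0, 0, 0, -3, 0, 0, 0, 0]}}

```text
time: 11.98
ee_pos: [0.4935, -0.0821, 0.1966]
eef_rot: [0.864, 0.503, 0.0, 0.0]
ft_force: [1.4, -4.2, -0.3]
width: 0.0414
grip_force: 20.0
```

```bash
python3 t.py
```

```text
t11.98 p [ 0.4935 -0.0821  0.1966] yaw(x) 60.4 j7 -0.40 F [ 1.4 -4.2 -0.3] M [-1.119 -0.339 -0.052] jt7 0.976 w 0.0414 g 20.0
```

>>> {"name": "arm_command", "arguments": {"moves": [0, 0, 0, -3, 0, 0, 0, 0]}}

```text
time: 12.15
ee_pos: [0.4935, -0.0821, 0.1966]
eef_rot: [0.851, 0.526, 0.0, 0.0]
ft_force: [1.1, -5.4, 1.7]
width: 0.0418
grip_force: 20.0
```

```bash
python3 t.py
```

```text
t12.15 p [ 0.4935 -0.0821  0.1966] yaw(x) 63.4 j7 -0.34 F [ 1.1 -5.4  1.7] M [-1.212 -0.219 -0.161] jt7 1.110 w 0.0418 g 20.0
```

>>> {"name": "arm_command", "arguments": {"moves": [0, 0, 0, -3, 0, 0, 0, 0]}}

```text
time: 12.32
ee_pos: [0.4935, -0.0821, 0.1966]
eef_rot: [0.837, 0.548, 0.0, 0.0]
ft_force: [1.9, -5.0, 1.9]
width: 0.0415
grip_force: 20.0
```

```bash
python3 t.py
```

```text
t12.32 p [ 0.4935 -0.0821  0.1966] yaw(x) 66.4 j7 -0.29 F [ 1.9 -5.   1.9] M [-1.138 -0.184 -0.089] jt7 0.968 w 0.0415 g 20.0
```

>>> {"name": "arm_command", "arguments": {"moves": [0, 0, 0, -3, 0, 0, 0, 0]}}

```text
time: 12.48
ee_pos: [0.4935, -0.0821, 0.1966]
eef_rot: [0.822, 0.57, 0.0, 0.0]
ft_force: [3.2, -5.2, 0.5]
width: 0.0412
grip_force: 20.0
```

```bash
python3 t.py
```

```text
t12.48 p [ 0.4935 -0.0821  0.1966] yaw(x) 69.5 j7 -0.24 F [ 3.2 -5.2  0.5] M [-1.197 -0.424  0.013] jt7 0.911 w 0.0412 g 20.0
```

>>> {"name": "arm_command", "arguments": {"moves": [0, 0, 0, -3, 0, 0, 0, 0]}}

```text
time: 12.65
ee_pos: [0.4935, -0.0821, 0.1966]
eef_rot: [0.807, 0.591, 0.0, 0.0]
ft_force: [2.1, -4.9, 0.5]
width: 0.0414
grip_force: 20.0
```

```bash
python3 t.py
```

```text
t12.65 p [ 0.4935 -0.0821  0.1966] yaw(x) 72.5 j7 -0.19 F [ 2.1 -4.9  0.5] M [-1.134 -0.372 -0.009] jt7 0.921 w 0.0414 g 20.0
```

>>> {"name": "arm_command", "arguments": {"moves": [0, 0, 0, -3, 0, 0, 0, 0]}}

```text
time: 12.82
ee_pos: [0.4935, -0.0821, 0.1966]
eef_rot: [0.791, 0.612, -0.0, 0.0]
ft_force: [1.8, -5.2, 0.5]
width: 0.0416
grip_force: 20.0
```

```bash
python3 t.py
```

```text
t12.82 p [ 0.4935 -0.0821  0.1966] yaw(x) 75.5 j7 -0.14 F [ 1.8 -5.2  0.5] M [-1.156 -0.339 -0.02 ] jt7 0.921 w 0.0416 g 20.0
```

>>> {"name": "arm_command", "arguments": {"moves": [0, 0, 0, -2, 0, 0, 0, 0]}}

```text
time: 12.98
ee_pos: [0.4935, -0.0821, 0.1966]
eef_rot: [0.78, 0.625, -0.0, 0.0]
ft_force: [2.3, -4.6, 1.6]
width: 0.0416
grip_force: 20.0
```

```bash
python3 t.py
```

```text
t12.98 p [ 0.4935 -0.0821  0.1966] yaw(x) 77.4 j7 -0.10 F [ 2.3 -4.6  1.6] M [-1.129 -0.337  0.022] jt7 0.619 w 0.0416 g 20.0
```

>>> {"name": "arm_command", "arguments": {"moves": [0, 0, 0, -2, 0, 0, 0, 0]}}

```text
time: 13.15
ee_pos: [0.4935, -0.0821, 0.1966]
eef_rot: [0.769, 0.639, -0.0, 0.0]
ft_force: [1.9, -5.0, 0.8]
width: 0.0414
grip_force: 20.0
```

```bash
python3 t.py
```

```text
t13.15 p [ 0.4935 -0.0821  0.1966] yaw(x) 79.4 j7 -0.07 F [ 1.9 -5.   0.8] M [-1.102 -0.393 -0.033] jt7 0.662 w 0.0414 g 20.0
```

>>> {"name": "arm_command", "arguments": {"moves": [0, 0, 0, -2, 0, 0, 0, 0]}}

```text
time: 13.32
ee_pos: [0.4935, -0.0821, 0.1966]
eef_rot: [0.758, 0.652, -0.0, 0.0]
ft_force: [1.6, -5.1, 1.9]
width: 0.0416
grip_force: 20.0
```

```bash
python3 t.py
```

```text
t13.32 p [ 0.4935 -0.0821  0.1966] yaw(x) 81.4 j7 -0.03 F [ 1.6 -5.1  1.9] M [-1.198 -0.264 -0.121] jt7 0.723 w 0.0416 g 20.0
```

>>> {"name": "arm_command", "arguments": {"moves": [0, 0, 0, -2, 0, 0, 0, 0]}}

```text
time: 13.48
ee_pos: [0.4935, -0.0821, 0.1966]
eef_rot: [0.747, 0.665, -0.0, 0.0]
ft_force: [2.9, -4.3, -1.6]
width: 0.0419
grip_force: 20.0
```

```bash
python3 t.py
```

```text
t13.48 p [ 0.4935 -0.0821  0.1966] yaw(x) 83.4 j7 0.00 F [ 2.9 -4.3 -1.6] M [-1.227 -0.46  -0.105] jt7 0.702 w 0.0419 g 20.0
```

>>> {"name": "arm_command", "arguments": {"moves": [0, 0, 0, -2, 0, 0, 0, 0]}}

```text
time: 13.65
ee_pos: [0.4934, -0.0821, 0.1966]
eef_rot: [0.735, 0.678, -0.0, 0.0]
ft_force: [0.6, -4.8, 0.2]
width: 0.0417
grip_force: 20.0
```

```bash
python3 t.py
```

```text
t13.65 p [ 0.4934 -0.0821  0.1966] yaw(x) 85.4 j7 0.04 F [ 0.6 -4.8  0.2] M [-1.198 -0.308 -0.102] jt7 0.651 w 0.0417 g 20.0
```

>>> {"name": "arm_command", "arguments": {"moves": [0, 0, 0, -2, 0, 0, 0, 0]}}

```text
time: 13.82
ee_pos: [0.4934, -0.0821, 0.1966]
eef_rot: [0.723, 0.691, -0.0, 0.0]
ft_force: [2.2, -4.9, 0.4]
width: 0.0415
grip_force: 20.0
```

```bash
python3 t.py
```

```text
t13.82 p [ 0.4934 -0.0821  0.1966] yaw(x) 87.4 j7 0.07 F [ 2.2 -4.9  0.4] M [-1.155 -0.302 -0.016] jt7 0.621 w 0.0415 g 20.0
```

>>> {"name": "arm_command", "arguments": {"moves": [0, 0, 0, -2, 0, 0, 0, 0]}}

```text
time: 13.98
ee_pos: [0.4935, -0.0821, 0.1966]
eef_rot: [0.711, 0.704, -0.0, 0.0]
ft_force: [1.5, -5.1, 0.1]
width: 0.0413
grip_force: 20.0
```

```bash
python3 t.py
```

```text
t13.98 p [ 0.4935 -0.0821  0.1966] yaw(x) 89.4 j7 0.11 F [ 1.5 -5.1  0.1] M [-1.167 -0.433  0.027] jt7 0.604 w 0.0413 g 20.0
```

Three clicks have been overcome, with resistance humps starting near yaw 40°, 60° and 79.5°. The fourth should come at about 99 to 108°.

>>> {"name": "arm_command", "arguments": {"moves": [0, 0, 0, -3, 0, 0, 0, -3, 0, 0, 0, 0]}}

```text
time: 14.23
ee_pos: [0.4934, -0.0821, 0.1966]
eef_rot: [0.672, 0.74, -0.0, 0.0]
ft_force: [1.4, -4.1, 0.4]
width: 0.0416
grip_force: 20.0
```

```bash
python3 t.py
```

```text
t14.23 p [ 0.4934 -0.0821  0.1966] yaw(x) 95.5 j7 0.21 F [ 1.4 -4.1  0.4] M [-1.235 -0.37  -0.022] jt7 1.134 w 0.0416 g 20.0
```

>>> {"name": "arm_command", "arguments": {"moves": [0, 0, 0, -2, 0, 0, 0, 0]}}

```text
time: 14.4
ee_pos: [0.4935, -0.0821, 0.1966]
eef_rot: [0.66, 0.752, -0.0, 0.0]
ft_force: [1.8, -4.4, 1.6]
width: 0.0415
grip_force: 20.0
```

```bash
python3 t.py
```

```text
t14.40 p [ 0.4935 -0.0821  0.1966] yaw(x) 97.4 j7 0.25 F [ 1.8 -4.4  1.6] M [-1.209 -0.295  0.032] jt7 0.621 w 0.0415 g 20.0
```

>>> {"name": "arm_command", "arguments": {"moves": [0, 0, 0, -2, 0, 0, 0, 0]}}

```text
time: 14.57
ee_pos: [0.4934, -0.0821, 0.1966]
eef_rot: [0.647, 0.763, -0.0, 0.0]
ft_force: [0.5, -4.9, 0.1]
width: 0.0413
grip_force: 20.0
```

```bash
python3 t.py
```

```text
t14.57 p [ 0.4934 -0.0821  0.1966] yaw(x) 99.4 j7 0.28 F [ 0.5 -4.9  0.1] M [-1.186 -0.258 -0.06 ] jt7 0.664 w 0.0413 g 20.0
```

>>> {"name": "arm_command", "arguments": {"moves": [0, 0, 0, -2, 0, 0, 0, 0]}}

```text
time: 14.73
ee_pos: [0.4934, -0.0821, 0.1966]
eef_rot: [0.633, 0.774, -0.0, 0.0]
ft_force: [0.5, -4.6, 1.4]
width: 0.041
grip_force: 20.0
```

```bash
python3 t.py
```

```text
t14.73 p [ 0.4934 -0.0821  0.1966] yaw(x) 101.4 j7 0.32 F [ 0.5 -4.6  1.4] M [-1.145 -0.167 -0.151] jt7 0.731 w 0.0410 g 20.0
```

>>> {"name": "arm_command", "arguments": {"moves": [0, 0, 0, -2, 0, 0, 0, 0]}}

```text
time: 14.9
ee_pos: [0.4934, -0.0821, 0.1966]
eef_rot: [0.62, 0.785, -0.0, 0.0]
ft_force: [0.7, -5.2, -0.3]
width: 0.0414
grip_force: 20.0
```

```bash
python3 t.py
```

```text
t14.90 p [ 0.4934 -0.0821  0.1966] yaw(x) 103.4 j7 0.35 F [ 0.7 -5.2 -0.3] M [-1.156 -0.299 -0.09 ] jt7 0.748 w 0.0414 g 20.0
```

>>> {"name": "arm_command", "arguments": {"moves": [0, 0, 0, -2, 0, 0, 0, 0]}}

```text
time: 15.07
ee_pos: [0.4934, -0.0821, 0.1966]
eef_rot: [0.606, 0.796, -0.0, 0.0]
ft_force: [1.9, -6.0, 1.3]
width: 0.0413
grip_force: 20.0
```

```bash
python3 t.py
```

```text
t15.07 p [ 0.4934 -0.0821  0.1966] yaw(x) 105.4 j7 0.39 F [ 1.9 -6.   1.3] M [-1.215 -0.176 -0.108] jt7 0.663 w 0.0413 g 20.0
```

>>> {"name": "arm_command", "arguments": {"moves": [0, 0, 0, -2, 0, 0, 0, 0]}}

```text
time: 15.23
ee_pos: [0.4934, -0.0821, 0.1966]
eef_rot: [0.592, 0.806, -0.0, 0.0]
ft_force: [1.1, -4.8, 0.0]
width: 0.0414
grip_force: 20.0
```

```bash
python3 t.py
```

```text
t15.23 p [ 0.4934 -0.0821  0.1966] yaw(x) 107.5 j7 0.42 F [ 1.1 -4.8  0. ] M [-1.281 -0.247  0.014] jt7 0.620 w 0.0414 g 20.0
```

All four humps are exactly 20° apart, but their torque is lower than stated. As a harmless check, I'll turn back clockwise inside the lash. If the spindle really was carried along, it should be free to about 97° and then start to resist.

>>> {"name": "arm_command", "arguments": {"moves": [0, 0, 0, 2, 0, 0, 0, 0]}}

```text
time: 15.4
ee_pos: [0.4934, -0.0821, 0.1966]
eef_rot: [0.607, 0.795, -0.0, 0.0]
ft_force: [1.8, -4.5, 0.8]
width: 0.0412
grip_force: 20.0
```

>>> {"name": "arm_command", "arguments": {"moves": [0, 0, 0, 2, 0, 0, 0, 0]}}

```text
time: 15.57
ee_pos: [0.4934, -0.0821, 0.1966]
eef_rot: [0.621, 0.784, -0.0, 0.0]
ft_force: [2.1, -5.2, 1.3]
width: 0.0413
grip_force: 20.0
```

```bash
python3 t.py
```

```text
t15.57 p [ 0.4934 -0.0821  0.1966] yaw(x) 103.2 j7 0.35 F [ 2.1 -5.2  1.3] M [-1.28  -0.197 -0.185] jt7 -0.463 w 0.0413 g 20.0
```

>>> {"name": "arm_command", "arguments": {"moves": [0, 0, 0, 2, 0, 0, 0, 0]}}

```text
time: 15.73
ee_pos: [0.4934, -0.0821, 0.1965]
eef_rot: [0.635, 0.773, -0.0, 0.0]
ft_force: [1.3, -4.1, 1.7]
width: 0.0417
grip_force: 20.0
```

```bash
python3 t.py
```

```text
t15.73 p [ 0.4934 -0.0821  0.1965] yaw(x) 101.2 j7 0.31 F [ 1.3 -4.1  1.7] M [-1.205 -0.14  -0.153] jt7 -0.478 w 0.0417 g 20.0
```

>>> {"name": "arm_command", "arguments": {"moves": [0, 0, 0, 2, 0, 0, 0, 0]}}

```text
time: 15.9
ee_pos: [0.4934, -0.0821, 0.1966]
eef_rot: [0.648, 0.762, -0.0, 0.0]
ft_force: [2.1, -5.2, 0.9]
width: 0.0416
grip_force: 20.0
```

```bash
python3 t.py
```

```text
t15.90 p [ 0.4934 -0.0821  0.1966] yaw(x) 99.2 j7 0.28 F [ 2.1 -5.2  0.9] M [-1.245 -0.302 -0.054] jt7 -0.547 w 0.0416 g 20.0
```

>>> {"name": "arm_command", "arguments": {"moves": [0, 0, 0, 2, 0, 0, 0, 0]}}

```text
time: 16.07
ee_pos: [0.4935, -0.0821, 0.1966]
eef_rot: [0.661, 0.75, -0.0, 0.0]
ft_force: [1.5, -4.9, 0.4]
width: 0.0416
grip_force: 20.0
```

```bash
python3 t.py
```

```text
t16.07 p [ 0.4935 -0.0821  0.1966] yaw(x) 97.2 j7 0.24 F [ 1.5 -4.9  0.4] M [-1.24  -0.334 -0.039] jt7 -0.612 w 0.0416 g 20.0
```

>>> {"name": "arm_command", "arguments": {"moves": [0, 0, 0, 2, 0, 0, 0, 0]}}

```text
time: 16.23
ee_pos: [0.4935, -0.0821, 0.1966]
eef_rot: [0.674, 0.739, -0.0, 0.0]
ft_force: [1.1, -5.8, 1.0]
width: 0.0415
grip_force: 20.0
```

```bash
python3 t.py
```

```text
t16.23 p [ 0.4935 -0.0821  0.1966] yaw(x) 95.2 j7 0.21 F [ 1.1 -5.8  1. ] M [-1.20e+00 -3.35e-01 -1.00e-03] jt7 -0.611 w 0.0415 g 20.0
```

On turning back, the knob was pushed clockwise over 103 to 101°. So at 107.5° I had only climbed to the crest, and the spindle had not jumped. I'll go forward again, clearly past the crest at about 108.5° to 114°, then repeat the check.

>>> {"name": "arm_command", "arguments": {"moves": [0, 0, 0, -4, 0, 0, 0, 0, 0, 0, 0, -4, 0, 0, 0, 0]}}

```text
time: 16.57
ee_pos: [0.4934, -0.0821, 0.1966]
eef_rot: [0.619, 0.786, -0.0, 0.0]
ft_force: [2.5, -4.5, 0.1]
width: 0.0413
grip_force: 20.0
```

```bash
python3 t.py
```

```text
t16.57 p [ 0.4934 -0.0821  0.1966] yaw(x) 103.6 j7 0.35 F [ 2.5 -4.5  0.1] M [-1.2   -0.33  -0.191] jt7 1.362 w 0.0413 g 20.0
```

>>> {"name": "arm_command", "arguments": {"moves": [0, 0, 0, -2, 0, 0, 0, 0, 0, 0, 0, -2, 0, 0, 0, 0]}}

```text
time: 16.9
ee_pos: [0.4934, -0.0821, 0.1966]
eef_rot: [0.592, 0.806, -0.0, 0.0]
ft_force: [1.0, -5.6, -0.1]
width: 0.0419
grip_force: 20.0
```

```bash
python3 t.py
```

```text
t16.90 p [ 0.4934 -0.0821  0.1966] yaw(x) 107.5 j7 0.42 F [ 1.  -5.6 -0.1] M [-1.253 -0.188 -0.031] jt7 0.620 w 0.0419 g 20.0
```

>>> {"name": "arm_command", "arguments": {"moves": [0, 0, 0, -2, 0, 0, 0, 0]}}

```text
time: 17.07
ee_pos: [0.4934, -0.0821, 0.1966]
eef_rot: [0.577, 0.816, -0.0, 0.0]
ft_force: [2.4, -4.5, 1.2]
width: 0.0413
grip_force: 20.0
```

```bash
python3 t.py
```

```text
t17.07 p [ 0.4934 -0.0821  0.1966] yaw(x) 109.5 j7 0.46 F [ 2.4 -4.5  1.2] M [-1.234 -0.338  0.028] jt7 0.604 w 0.0413 g 20.0
```

>>> {"name": "arm_command", "arguments": {"moves": [0, 0, 0, -2, 0, 0, 0, 0]}}

```text
time: 17.23
ee_pos: [0.4934, -0.0821, 0.1965]
eef_rot: [0.563, 0.826, -0.0, 0.0]
ft_force: [1.3, -5.3, 1.2]
width: 0.0417
grip_force: 20.0
```

```bash
python3 t.py
```

```text
t17.23 p [ 0.4934 -0.0821  0.1965] yaw(x) 111.5 j7 0.49 F [ 1.3 -5.3  1.2] M [-1.265 -0.313  0.018] jt7 0.612 w 0.0417 g 20.0
```

>>> {"name": "arm_command", "arguments": {"moves": [0, 0, 0, -2, 0, 0, 0, 0]}}

```text
time: 17.4
ee_pos: [0.4934, -0.0821, 0.1966]
eef_rot: [0.549, 0.836, -0.0, 0.0]
ft_force: [2.0, -4.5, 0.4]
width: 0.0415
grip_force: 20.0
```

```bash
python3 t.py
```

```text
t17.40 p [ 0.4934 -0.0821  0.1966] yaw(x) 113.5 j7 0.53 F [ 2.  -4.5  0.4] M [-1.206 -0.303 -0.032] jt7 0.612 w 0.0415 g 20.0
```

Now the same check backwards, from 113.5° to 101.5°.

>>> {"name": "arm_command", "arguments": {"moves": [0, 0, 0, 2, 0, 0, 0, 0, 0, 0, 0, 2, 0, 0, 0, 0, 0, 0, 0, 2, 0, 0, 0, 0]}}

```text
time: 17.9
ee_pos: [0.4935, -0.0821, 0.1966]
eef_rot: [0.593, 0.805, -0.0, 0.0]
ft_force: [2.6, -4.5, 1.4]
width: 0.0417
grip_force: 20.0
```

```bash
python3 t.py
```

```text
t17.90 p [ 0.4935 -0.0821  0.1966] yaw(x) 107.2 j7 0.42 F [ 2.6 -4.5  1.4] M [-1.298 -0.325 -0.014] jt7 -0.611 w 0.0417 g 20.0
```

>>> {"name": "arm_command", "arguments": {"moves": [0, 0, 0, 2, 0, 0, 0, 0]}}

```text
time: 18.07
ee_pos: [0.4934, -0.0821, 0.1966]
eef_rot: [0.607, 0.795, -0.0, 0.0]
ft_force: [1.6, -4.4, 1.1]
width: 0.0413
grip_force: 20.0
```

```bash
python3 t.py
```

```text
t18.07 p [ 0.4934 -0.0821  0.1966] yaw(x) 105.2 j7 0.38 F [ 1.6 -4.4  1.1] M [-1.243 -0.266 -0.018] jt7 -0.611 w 0.0413 g 20.0
```

>>> {"name": "arm_command", "arguments": {"moves": [0, 0, 0, 2, 0, 0, 0, 0]}}

```text
time: 18.23
ee_pos: [0.4934, -0.0821, 0.1966]
eef_rot: [0.621, 0.784, -0.0, 0.0]
ft_force: [0.6, -5.3, 1.2]
width: 0.0416
grip_force: 20.0
```

```bash
python3 t.py
```

```text
t18.23 p [ 0.4934 -0.0821  0.1966] yaw(x) 103.2 j7 0.35 F [ 0.6 -5.3  1.2] M [-1.264 -0.231  0.011] jt7 -0.611 w 0.0416 g 20.0
```

>>> {"name": "arm_command", "arguments": {"moves": [0, 0, 0, 2, 0, 0, 0, 0]}}

```text
time: 18.4
ee_pos: [0.4934, -0.0821, 0.1966]
eef_rot: [0.635, 0.773, -0.0, 0.0]
ft_force: [1.3, -6.1, 0.8]
width: 0.0418
grip_force: 20.0
```

```bash
python3 t.py
```

```text
t18.40 p [ 0.4934 -0.0821  0.1966] yaw(x) 101.2 j7 0.31 F [ 1.3 -6.1  0.8] M [-1.221 -0.302 -0.038] jt7 -0.611 w 0.0418 g 20.0
```

The knob is free over the whole span this time. The spindle has jumped, so the dose stands at four clicks. I'll release the knob, rise, and go above the lever.

>>> {"name": "arm_command", "arguments": {"moves": [0, 0, 0, 0, 0, 0, 0, 0, 0, 0, 0, 0, 0, 0, 0, 0, 0, 0, 0, 0, 0, 0, 0, 0], "fingers": 100}}

```text
time: 18.9
ee_pos: [0.4933, -0.0816, 0.1964]
eef_rot: [0.632, 0.775, 0.0, -0.0]
ft_force: [-0.1, -1.0, -0.2]
width: 0.074
grip_force: 0.0
```

>>> {"name": "arm_command", "arguments": {"moves": [0, 0, -1, 0, 0, 0, -2, 0, 0, 0, -2, 0, 0, 0, -2, 0, 0, 0, 0, 0]}}

```text
time: 19.32
ee_pos: [0.495, -0.0822, 0.2709]
eef_rot: [0.632, 0.775, 0.002, 0.002]
ft_force: [1.5, -0.5, -0.3]
width: 0.0867
grip_force: 0.0
```

>>> {"name": "arm_command", "arguments": {"moves": [0.5, 1.95, 0, 0, 0.5, 1.95, 0, 0, 0.5, 1.95, 0, 0, 0.5, 1.95, 0, 0, 0.5, 1.95, 0, 0, 0.5, 1.95, 0, 0, 0.5, 1.95, 0, 0, 0, 0, 0, 3, 0, 0, 0, 3, 0, 0, 0, 3, 0, 0, 0, 0, 0, 0, 0, 0]}}

```text
time: 20.32
ee_pos: [0.6201, -0.02, 0.2666]
eef_rot: [0.69, 0.724, -0.0, -0.0]
ft_force: [-0.1, -0.2, -0.0]
width: 0.0872
grip_force: 0.0
```

```bash
python3 t.py
python3 - <<'E'
from h import *
print(r.camera_info("wrist")["origin"]); save("w2",r.camera("wrist"))
E
```

```text
t20.32 p [ 0.6201 -0.02    0.2666] yaw(x) 92.7 j7 0.16 F [-0.1 -0.2 -0. ] M [-0.077  0.021  0.018] jt7 -0.402 w 0.0872 g 0.0
[0.61636139 0.05699113 0.42873192]
```

View pics/w2.png

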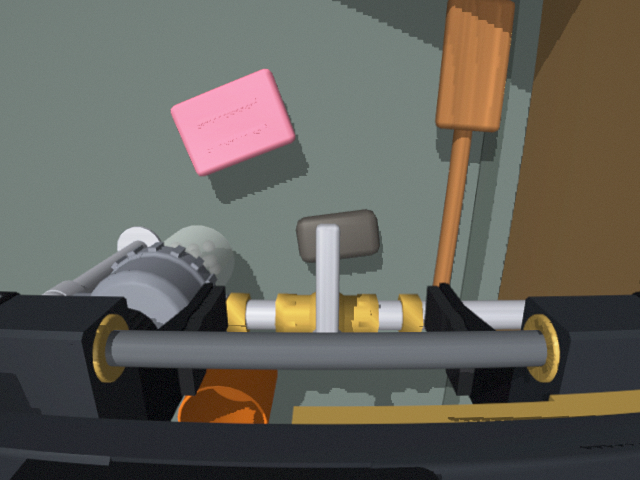

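The lever stands upright in the picture at column 328, tip at (328,226), well centred between the fingers. I'll lower, then close on it.

>>> {"name": "arm_command", "arguments": {"moves": [0, 0, 2, 0, 0, 0, 2, 0, 0, 0, 2, 0, 0, 0, 1.2, 0, 0, 0, 0.6, 0, 0, 0, 0, 0]}}

```text
time: 20.87
ee_pos: [0.6196, -0.0201, 0.1876]
eef_rot: [0.691, 0.723, -0.001, -0.001]
ft_force: [0.1, -0.8, -0.0]
width: 0.0869
grip_force: 0.0
```

>>> {"name": "arm_command", "arguments": {"moves": [0, 0, 0, 0, 0, 0, 0, 0, 0, 0, 0, 0, 0, 0, 0, 0, 0, 0, 0, 0, 0, 0, 0, 0, 0, 0, 0, 0, 0, 0, 0, 0, 0, 0, 0, 0, 0, 0, 0, 0], "fingers": 0, "squeeze": 15}}

```text
time: 21.7
ee_pos: [0.6201, -0.0201, 0.1885]
eef_rot: [0.691, 0.723, 0.0, -0.0]
ft_force: [0.2, 0.5, 0.1]
width: 0.0281
grip_force: 0.0
```

```bash
python3 t.py
python3 - <<'E'
from h import *
s=r.read_state();m=R.from_quat(s["eef_rot"]).as_matrix()
c=np.array([.6233,-.0768,s["ee_pos"][2]]);q=m.T@(c-s["ee_pos"]);print(q)
for a in (4,6): 
  T=R.from_euler("z",a,degrees=True).as_matrix(); print(a,((np.eye(3)-T)@q*100).round(3))
E
```

```text
t21.70 p [ 0.6201 -0.0201  0.1885] yaw(x) 92.6 j7 0.18 F [0.2 0.5 0.1] M [-0.071 -0.04   0.096] jt7 0.000 w 0.0281 g 0.0
[-5.67468071e-02  6.36355400e-04 -5.10779069e-06]
4 [-0.009  0.396  0.   ]
6 [-0.024  0.594 -0.   ]
```

>>> {"name": "arm_command", "arguments": {"moves": [0, 0, 0, 0, 0, 0, 0, 0, 0, 0, 0, 0, 0, 0, 0, 0, 0, 0, 0, 0, 0, 0, 0, 0]}}

```text
time: 22.2
ee_pos: [0.621, -0.0201, 0.1886]
eef_rot: [0.691, 0.723, 0.001, 0.001]
ft_force: [4.8, -1.1, -2.2]
width: 0.0139
grip_force: 15.0
```

```bash
python3 t.py
```

```text
t22.20 p [ 0.621  -0.0201  0.1886] yaw(x) 92.6 j7 0.18 F [ 4.8 -1.1 -2.2] M [-0.065 -1.104 -0.038] jt7 0.067 w 0.0139 g 15.0
```

>>> {"name": "arm_command", "arguments": {"moves": [-0.01, 0.4, 0, 4, -0.01, 0.4, 0, 4, -0.01, 0.4, 0, 4, -0.01, 0.4, 0, 4, -0.01, 0.4, 0, 4]}}

```text
time: 22.62
ee_pos: [0.64, -0.0225, 0.1885]
eef_rot: [0.807, 0.591, -0.0, -0.0]
ft_force: [-1.1, -0.8, -0.4]
width: 0.0135
grip_force: 15.1
```

```bash
python3 t.py
```

```text
t22.62 p [ 0.64   -0.0225  0.1885] yaw(x) 72.4 j7 -0.13 F [-1.1 -0.8 -0.4] M [-0.206  0.222  0.219] jt7 1.293 w 0.0135 g 15.1
```

>>> {"name": "arm_command", "arguments": {"moves": [-0.02, 0.59, 0, 6, -0.02, 0.59, 0, 6, -0.02, 0.59, 0, 6, -0.02, 0.59, 0, 6, -0.02, 0.59, 0, 6]}}

```text
time: 23.03
ee_pos: [0.665, -0.038, 0.1885]
eef_rot: [0.933, 0.361, -0.0, 0.0]
ft_force: [-2.0, -1.6, 0.5]
width: 0.014
grip_force: 15.1
```

```bash
python3 t.py
```

```text
t23.03 p [ 0.665  -0.038   0.1885] yaw(x) 42.3 j7 -0.58 F [-2.  -1.6  0.5] M [-0.427  0.393  0.262] jt7 1.934 w 0.0140 g 15.1
```

>>> {"name": "arm_command", "arguments": {"moves": [-0.02, 0.59, 0, 6, -0.02, 0.59, 0, 6, -0.02, 0.59, 0, 6, -0.02, 0.59, 0, 6, -0.02, 0.59, 0, 6, 0, 0, 0, 0]}}

```text
time: 23.53
ee_pos: [0.6791, -0.0649, 0.1886]
eef_rot: [0.994, 0.107, 0.0, 0.001]
ft_force: [2.0, -3.4, 1.6]
width: 0.0138
grip_force: 15.0
```

```bash
python3 t.py
```

```text
t23.53 p [ 0.6791 -0.0649  0.1886] yaw(x) 12.3 j7 -1.02 F [ 2.  -3.4  1.6] M [-0.825 -0.374  0.007] jt7 -2.039 w 0.0138 g 15.0
```

>>> {"name": "arm_command", "arguments": {"moves": [-0.01, 0.3, 0, 3, -0.01, 0.3, 0, 3, 0, 0, 0, 0]}}

```text
time: 23.78
ee_pos: [0.6799, -0.0698, 0.1886]
eef_rot: [0.998, 0.058, 0.0, 0.0]
ft_force: [2.1, -3.6, -1.0]
width: 0.0141
grip_force: 15.1
```

```bash
python3 t.py
```

```text
t23.78 p [ 0.6799 -0.0698  0.1886] yaw(x) 6.6 j7 -1.10 F [ 2.1 -3.6 -1. ] M [-0.818 -0.257  0.235] jt7 -1.226 w 0.0141 g 15.1
```

>>> {"name": "arm_command", "arguments": {"moves": [-0.01, 0.2, 0, 2, 0, 0, 0, 0]}}

```text
time: 23.95
ee_pos: [0.6801, -0.0713, 0.1886]
eef_rot: [0.999, 0.041, 0.0, 0.0]
ft_force: [2.5, -1.4, -1.0]
width: 0.0141
grip_force: 15.2
```

```bash
python3 t.py
```

```text
t23.95 p [ 0.6801 -0.0713  0.1886] yaw(x) 4.8 j7 -1.13 F [ 2.5 -1.4 -1. ] M [-0.638 -0.271  0.232] jt7 -0.839 w 0.0141 g 15.2
```

>>> {"name": "arm_command", "arguments": {"moves": [-0.01, 0.2, 0, 2, 0, 0, 0, 0]}}

```text
time: 24.12
ee_pos: [0.6803, -0.0732, 0.1886]
eef_rot: [1.0, 0.024, 0.0, 0.0]
ft_force: [2.4, -2.0, -1.0]
width: 0.0141
grip_force: 15.2
```

```bash
python3 t.py
```

```text
t24.12 p [ 0.6803 -0.0732  0.1886] yaw(x) 2.7 j7 -1.15 F [ 2.4 -2.  -1. ] M [-0.571 -0.529  0.232] jt7 -0.826 w 0.0141 g 15.2
```

>>> {"name": "arm_command", "arguments": {"moves": [0, 0.15, 0, 1.5, 0, 0, 0, 0]}}

```text
time: 24.28
ee_pos: [0.6803, -0.0746, 0.1886]
eef_rot: [1.0, 0.01, 0.0, -0.0]
ft_force: [3.3, -2.3, -0.8]
width: 0.0139
grip_force: 15.2
```

```bash
python3 t.py
```

```text
t24.28 p [ 0.6803 -0.0746  0.1886] yaw(x) 1.1 j7 -1.18 F [ 3.3 -2.3 -0.8] M [-0.463 -0.599  0.324] jt7 -0.613 w 0.0139 g 15.2
```

>>> {"name": "arm_command", "arguments": {"moves": [0, 0.15, 0, 1.5, 0, 0, 0, 0]}}

```text
time: 24.45
ee_pos: [0.6802, -0.0748, 0.1886]
eef_rot: [1.0, -0.003, -0.0, -0.001]
ft_force: [0.9, 4.2, 2.8]
width: 0.0146
grip_force: 15.5
```

```bash
python3 t.py
```

```text
t24.45 p [ 0.6802 -0.0748  0.1886] yaw(x) -0.4 j7 -1.20 F [0.9 4.2 2.8] M [ 0.815 -0.169  0.316] jt7 -0.683 w 0.0146 g 15.5
```

The lever is on its end stop: the force has reversed and motion has halted at about 2° azimuth, in line with the pipe. I'll let go, rise, and look.

>>> {"name": "arm_command", "arguments": {"moves": [0, 0, 0, 0, 0, 0, 0, 0, 0, 0, 0, 0, 0, 0, 0, 0, 0, 0, 0, 0], "fingers": 70}}

```text
time: 24.87
ee_pos: [0.6799, -0.0766, 0.1884]
eef_rot: [1.0, -0.004, -0.0, 0.0]
ft_force: [-1.0, -0.3, 0.1]
width: 0.0394
grip_force: 0.0
```

>>> {"name": "arm_command", "arguments": {"moves": [0, 0, -1, 0, 0, 0, -2, 0, 0, 0, -3, 0, 0, 0, -3, 0, 0, 0, -3, 0, 0, 0, 0, 0, 0, 0, 0, 0]}}

```text
time: 25.45
ee_pos: [0.6806, -0.077, 0.311]
eef_rot: [1.0, -0.004, 0.002, 0.0]
ft_force: [-0.2, -0.4, -0.7]
width: 0.0605
grip_force: 0.0
```

```bash
python3 t.py
python3 - <<'E'
from h import *
save("s2",r.camera("scene"))
E
```

```text
t25.45 p [ 0.6806 -0.077   0.311 ] yaw(x) -0.4 j7 -1.24 F [-0.2 -0.4 -0.7] M [-0.056  0.191 -0.016] jt7 -0.051 w 0.0605 g 0.0
```

View pics/s2.png

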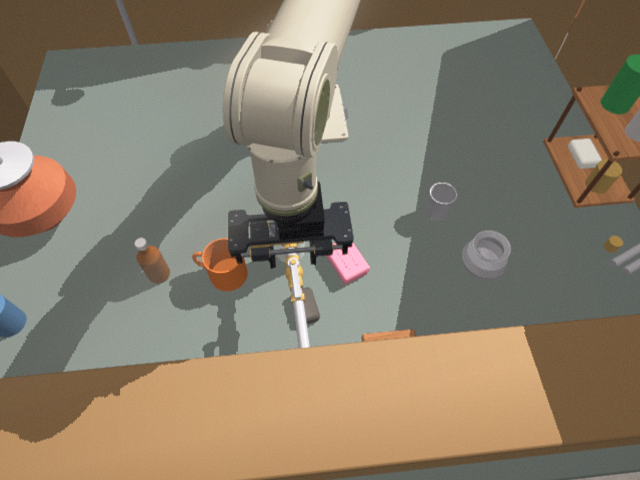

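The lever lies along the pipe, from about (290,262) to (297,298). The mug, soap box, pumice, bottle and the other pieces stand where they were, and the gripper is clear. Handing in.

```bash
python3 -c "
from bench import r
print(r.close_job())"
```

```text
the job is handed in; nothing more can be done
None
```

The job is handed in, with no verdict returned: I wound the doser to its shut stop, opened it four clicks counted by feel, swung the lever in line with the pipe to its end stop and let go; nothing on the shelf appeared moved in the last picture.

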